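# Hold the tea strainer over the pitcher

## Robot

A 7-joint arm with a two-finger parallel gripper is mounted at the origin on the work surface. World frame = base frame: x ahead of the robot, y to its left, z up, the work surface at z = 0. Lengths are in m, angles in degrees, forces in N, time in s.
With the tool pointing down it reaches from about 0.425 to 0.95 m from the base axis. Payload 4.7 kg.
Tool frame: the origin (TCP) lies on the centre line of the jaws, within the pads' length; the fingertips stand ctrl.tips_ahead ahead of it and the grasp point (between the pads) lies 2 mm behind it (ctrl.tips_ahead is the distance from the TCP to the fingertips, in m); z points along the fingers, y is the direction in which the jaws open and shut (so a half turn about z gives the same grasp; the last joint's range is limited). The gripper opens to 87 mm and grips with 3 to 60 N. Pads are 19 mm wide; open, the fingers measure 117 mm over their backs; the gripper's body (75 mm by 190 mm) begins 51 mm behind the grasp point.
Start: joints at [68.302, 26.849, -2.785, 87.806, 1.381, 65.374, -4.715], TCP at [0.231, -0.634, 0.24] pointing down, gripper open.
Joint ranges: [-148.3, 148.3], [-19.14, 114.17], [-79.39, 73.82], [5.75, 140.21], [-59.74, 239.74], [12.07, 113.84], [-152.46, 152.46]. Speed limits (degrees/s): [147.25, 147.25, 180, 180, 180, 180, 180].

## Interface

Orientations are given as [roll, pitch, yaw] about the fixed x, y, z axes, in that order (R = Rz(yaw) Ry(pitch) Rx(roll)).
In Python, from plant import ctrl gives the robot as it stands.
- The arm moves only by the tool jog_arm, never from a script. Its argument "motion" is a list that holds one entry, the list of rows, each a list of 4 numbers: the shift along the tool's x, y, z in cm, then the turn about the tool's z in degrees. A call has 1 to 5 rows; each row is the pose to reach, as a shift and turn from the pose commanded when the call began, along the tool's axes at that moment; what a row does not reach only later rows make up. A row lasts 1/10 s, in which the tool goes at most 50 mm and 8.59 degrees, less where a joint would pass 70% of its speed; a pose out of reach is approached as far as the arm can. A call with a gripper value outside its range is refused whole. "grip" is the opening, from 0 (shut) to 1 (fully open), set as the call begins (left out, the last holds). The fingers move at their own pace and stop on an object; "grip_force" is the grip in N (left out, the last holds). Time passes only in rows, so rows that repeat a pose let the fingers close. It gives the time, the measured TCP pose, the force and the opening at its end, in the units of the state.
- ctrl.get_obs(): the state, without advancing time (a new reading comes with each control period).
- ctrl.camera(name): name is "scene" or "side" or "wrist"; returns a dict with "pixels" (480x640x3 uint8, red, green, blue), "depth" (480x640 float32, m along the optical axis (not along the pixel's ray), 0 where there is no reading), "intrinsics" (3x3 intrinsics, pixels), "xyz" and "attitude" of the camera in the world. Camera axes: x right, y up, looking along -z (the intrinsics and any distortion apply to the point x, -y, -z); pixel columns grow to the right and rows downward; lengths in m; the calibration is good to about 2 mm. A picture is of the moment at which its call begins.
- ctrl.finish_job(): hands the job in, once; it reports no verdict.
The state is a dict: "clock": time; "qpos": joint angles; "dq": joint speeds; "tau": joint torques, N m; "tool_pos": TCP position; "eef_rot": TCP orientation; "wrist_force": force on the tool from outside, world axes, zero at the start; "moment": the same for the moment, N m; "opening": opening from 0.0 (shut) to 1.0 (fully open).
Only numpy, scipy, OpenCV 4.12 (cv2) and the standard library are available. Lean on these libraries where they do the work, as an engineer would, in place of code of your own. Each camera call takes 0.05 s, during which the arm holds its last target. There are 200 camera calls.

## Task

Swing the hasp right over, off its catch, while the strainer still sits in its case. Then take the strainer by its handle, lift it over the bottle rack and finish while holding it still and level about 1 cm above the mouth of the pitcher (the vessel with a loop handle), centred on the mouth, its handle pointing the same way as the pitcher's loop handle and touching nothing, ready for tea to be poured through. Do not knock the rack, push the pitcher or disturb the other things.

Things in the scene. Friction and masses are not known exactly. Their poses are not given: they have to be found in the camera images.
- case: Open wooden travel case, fixed, rim 22 mm high, x -175 to 55 mm, y -60 to 60 mm in its frame; its empty lid, 18 mm high, lies flat along its -y side. Origin on the table under the bowl's seat, z up; the strainer's handle lies along -x. A steel saddle 20 mm long at x = -125 mm carries the handle between two cheeks (outer faces y = +-19 mm, tops at 53 mm); the hasp closes over it
- seat (a point): Top of the seat pad in the case, 8 mm above the table: the strainer's origin rests here
- hasp (a joint): Angle of the hasp, rad: about 0 = closed, level over handle and catch; grows as its free end (at the case's +y side) swings up (1.57 = upright) and over to the case's -y side; stop at 2.8. The hinge is slightly stiff (0.03 N m) and the hasp stays where it is left
- hasp_hinge (a point): Hinge axis of the hasp, parallel to the case's x axis, at (-125, -26, 56) mm in the case's frame
- hasp_pin (a point): Middle of the cross pin at the hasp's free end: a steel bar 26 mm long parallel to the case's x axis, 12 mm thick, 71 mm from the hinge axis, 2 mm above it when closed. Strap: steel, 16 mm wide, 4 mm thick. The pin's two ends can be pinched from above; it can pivot between the fingers
- strainer: Tea strainer, 80 g: steel bowl 76 mm across at the rim, 44 mm at the bottom, 36 mm high, straight light wooden handle. Origin at the centre of the bowl's underside, z up; handle along -x from 37 to 155 mm from the bowl's centre, 14 mm wide and high, its middle 36 mm above the origin. At the start it sits level in the case, axes parallel to the case's
- strainer_grip (a point): Good place to grip the strainer: on the middle line of the handle, 75 mm from the bowl's centre (strainer frame (-75, 0, 36) mm)
- pitcher: White ceramic pitcher, 100 mm high, 92 mm across, open round mouth 88 mm across outside and 80 mm inside, the only vessel with a loop handle. Origin under its middle on the table, z up; loop handle along its -x axis, reaching 85 mm from the middle, below the rim; small spout along +x. Loose
- pitcher_rim (a point): Centre of the pitcher's mouth, level with the rim, 100 mm above the table
- rack: Steel rack with a row of six small bottles, 340 (x) x 80 (y) x 120 mm high, standing between the case and the vessels, fixed. Origin under its middle
- beaker: White ceramic cup without handle, 76 mm across, 95 mm high, loose, leave alone. Origin under its middle, as for the things below
- bowl: White ceramic bowl, 80 mm across, 50 mm high, leave alone
- squeeze: White squeeze bottle, 72 mm across, 190 mm high, leave alone
- cups: Stack of clear plastic cups, 80 mm across, about 150 mm high, leave alone
- whisk_stand: Small white egg-shaped ceramic whisk stand, 72 mm across, 78 mm high, leave alone
- teabowl: Blue tea bowl, 84 mm across, 50 mm high, leave alone
- papercup: Paper cup, 72 mm across, 75 mm high, leave alone
There are look-alikes about, which are no part of the job. Leave any blue or purple look-alike of the strainer alone.

How it is judged:
By the outcome, as a careful person would: the job done as asked, in the order asked, and still so for the second after the job is handed in, while the arm keeps its last pose, push and grip.
It also fails if it takes over 58 s, if anything falls off the work surface, if the arm or the gripper's body presses on something with over 40 N, if the wrist force passes 120 N, or if a joint passes its speed limit or range.

## Working session

There is one attempt and no reset: what is moved stays moved. The work goes in short steps, Python scripts to look and compute and a tool call to move; the robot and the scene stay as the last step left them, time stands still between calls to the robot, and variables do not carry over. Pictures are saved under pics/ and viewed, on a budget of 10 in all, crops included, one or two more only if the job needs it, and the job is handed in when it is done.

Besides the shell and the picture viewer there is one more tool, called as a command line: name --argument value ..., lists and objects as JSON in quotes. jog_arm: Moves the arm, as the interface text tells. Its arguments: {"type":"object","properties":{"motion":{"type":"array"},"grip":{"type":"number"},"grip_force":{"type":"number"}},"required":["motion"]}

```bash
mkdir -p pics; cat > h.py <<'E'
from plant import ctrl
import numpy as np, cv2
from scipy.spatial.transform import Rotation as R
def shot(n,f):
    c=ctrl.camera(n); np.savez(f'pics/{f}.npz',**{k:np.array(v) for k,v in c.items()})
    cv2.imwrite(f'pics/{f}.png',c['pixels'][:,:,::-1]); return c
def load(f): return dict(np.load(f'pics/{f}.npz'))
def rot(c):
    a=np.array(c['attitude'])
    return a if a.shape==(3,3) else R.from_euler('xyz',a,degrees=True).as_matrix() if a.size==3 else None
def cloud(c):
    K=c['intrinsics'];d=c['depth'];v,u=np.mgrid[:d.shape[0],:d.shape[1]]
    p=np.stack([(u-K[0,2])/K[0,0]*d,-(v-K[1,2])/K[1,1]*d,-d],-1)
    return p@rot(c).T+c['xyz']
def ray(c,u,v,z):
    K=c['intrinsics'];r=rot(c)@np.array([(u-K[0,2])/K[0,0],-(v-K[1,2])/K[1,1],-1])
    return c['xyz']+r*(z-c['xyz'][2])/r[2]
E
python3 - <<'E'
from h import *
print(ctrl.get_obs(),ctrl.tips_ahead)
for n in('scene','side'):
    c=shot(n,n+'0'); print(n,c['xyz'],c['attitude'],c['intrinsics'],[k for k in c])
E
```

```text
{'clock': 0.0, 'qpos': array([68.30312558, 26.8963808 , -2.7867476 , 87.87174545,  1.3817633 ,
       65.37387788, -4.71415926]), 'dq': array([ 0.00426404, -0.02131656,  0.04749033,  0.03871228, -0.0181049 ,
        0.00151501, -0.01365105]), 'tau': array([-5.90925429e-04, -5.07969904e+01, -8.09694361e-02, -2.36151731e+01,
       -6.14830898e-02,  3.78742616e-02,  1.92377461e-04]), 'tool_pos': array([ 0.2311625 , -0.63360248,  0.23852503]), 'eef_rot': array([-1.79891656e+02,  3.62228499e-03,  2.00466594e+01]), 'wrist_force': array([0.24081252, 0.61614159, 0.11299706]), 'moment': array([-0.03777548,  0.00940008,  0.06443251]), 'opening': 1.0016403643735299} 0.017
scene [1.18088435 0.42864135 0.97108945] [ 43.63316596  -0.62626784 128.57806567] [[486.09452689   0.         311.38436869]
 [  0.         486.09452689 245.17284499]
 [  0.           0.           1.        ]] ['pixels', 'depth', 'intrinsics', 'xyz', 'attitude']
side [-0.36393452  0.9053969   0.89554038] [ 5.91795581e+01 -1.33215031e-01 -1.36943108e+02] [[539.48913402   0.         322.41074905]
 [  0.         539.48913402 234.12915715]
 [  0.           0.           1.        ]] ['pixels', 'depth', 'intrinsics', 'xyz', 'attitude']
```

View pics/scene0.png

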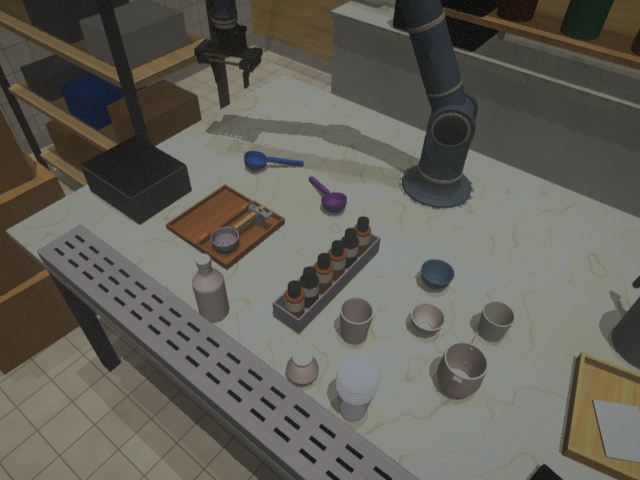

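View pics/side0.png

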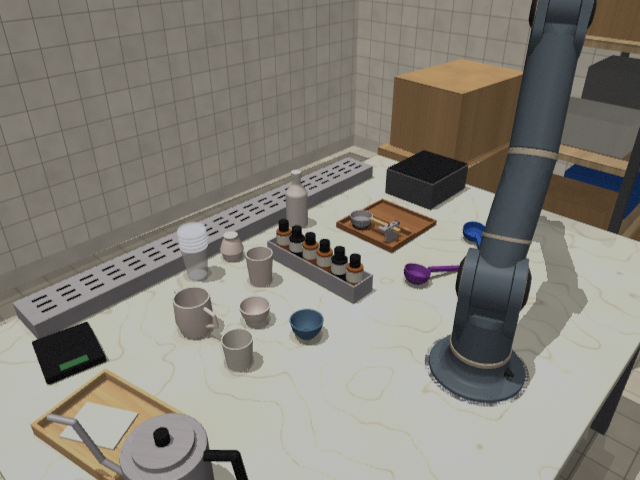

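The scene picture shows the case at about (226,225), with the strainer's bowl at (226,239) and the hasp at (261,213). The rack is at (328,280) and the pitcher at (462,370). In the side picture the pitcher is at (194,312) with its loop towards (212,320), and the hasp is at (391,230). I'll look closer at both.

```bash
python3 - <<'E'
from h import *
a=load('scene0');b=load('side0')
f=lambda c,x,y,w,h:cv2.resize(c['pixels'][y:y+h,x:x+w,::-1],(400,300),interpolation=cv2.INTER_CUBIC)
im=np.vstack([np.hstack([f(a,160,180,133,100),f(b,330,180,133,100)]),np.hstack([f(a,400,310,133,100),f(b,150,265,133,100)])])
cv2.imwrite('pics/comp.png',im)
for c,n,pts in((a,'scene',[(226,232),(261,213),(167,226),(225,187),(284,219),(227,264),(462,352),(462,395),(302,358)]),(b,'side',[(194,295),(361,215),(391,232),(337,222),(382,202),(436,216),(389,247)])):
    P=cloud(c)
    for u,v in pts: print(n,u,v,P[v,u].round(3))
E
```

```text
scene 226 232 [ 0.581 -0.336  0.03 ]
scene 261 213 [ 0.485 -0.292  0.057]
scene 167 226 [ 0.659 -0.495  0.013]
scene 225 187 [ 0.436 -0.49   0.015]
scene 284 219 [ 0.435 -0.253  0.021]
scene 227 264 [ 0.657 -0.257  0.02 ]
scene 462 352 [0.542 0.344 0.065]
scene 462 395 [0.616 0.388 0.038]
scene 302 358 [0.774 0.092 0.076]
side 194 295 [0.604 0.336 0.076]
side 361 215 [ 0.623 -0.343  0.025]
side 391 232 [ 0.472 -0.308  0.034]
side 337 222 [ 0.655 -0.259  0.02 ]
side 382 202 [ 0.652 -0.497  0.005]
side 436 216 [ 0.462 -0.556 -0.004]
side 389 247 [ 0.439 -0.255  0.018]
```

View pics/comp.png

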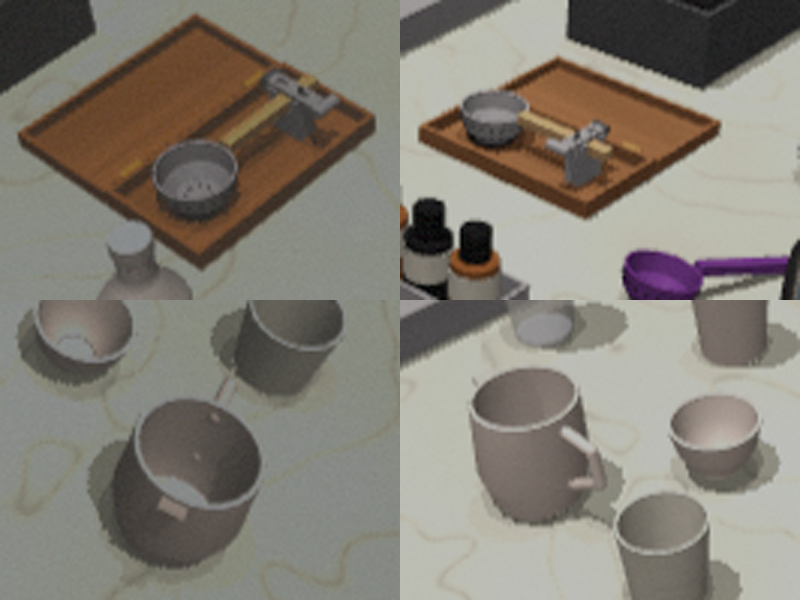

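```bash
python3 - <<'E'
from h import *
from scipy.optimize import least_squares
a=load('scene0');b=load('side0')
print('rim ray', ray(a,466.3,361.7,.1),ray(b,192.3,297.7,.1),'loop',ray(a,477,337,.08),ray(b,213,316,.075))
print('strainer rim', ray(a,225.5,236.5,.044),ray(b,361,214.5,.044))
print('handle end vis', ray(a,264.5,207.5,.051),ray(b,398,231,.051))
def circ(p):
    f=lambda q:np.hypot(*(p-q[:2]).T)-q[2]
    r=least_squares(f,[*p.mean(0),.04],loss='soft_l1',f_scale=.002);return r.x,len(p)
for n,c in(('scene',a),('side',b)):
    P=cloud(c).reshape(-1,3)
    for nm,cx,cy,rr,z0,z1 in(('pitcher',.565,.36,.07,.094,.106),('bowl',.597,-.325,.06,.036,.05)):
        m=(np.hypot(P[:,0]-cx,P[:,1]-cy)<rr)&(P[:,2]>z0)&(P[:,2]<z1)
        if m.sum()>10: print(n,nm,circ(P[m][:,:2]))
    # rack top extents
    m=(P[:,2]>.112)&(P[:,2]<.126)&(P[:,0]>.35)&(P[:,0]<.95)&(abs(P[:,1])<.25)
    if m.sum()>10: print('rack',P[m].min(0),P[m].max(0),m.sum())
    m=(P[:,2]>.016)&(P[:,2]<.028)&(P[:,0]>.40)&(P[:,0]<.7)&(P[:,1]>-.55)&(P[:,1]<-.2)
    r=cv2.minAreaRect(P[m][:,:2].astype(np.float32)*1000);print('case',r)
    m=(P[:,2]>.03)&(P[:,2]<.09)&(np.hypot(P[:,0]-.565,P[:,1]-.36)<.1)&(np.hypot(P[:,0]-.565,P[:,1]-.36)>.055)
    print('loop pts',P[m][:,:].mean(0),m.sum())
E
```

```text
rim ray [0.58230543 0.36434068 0.1       ] [0.56913709 0.36170345 0.1       ] loop [0.49888129 0.35381906 0.08      ] [0.50403203 0.3526609  0.075     ]
strainer rim [ 0.60356419 -0.31264424  0.044     ] [ 0.60272601 -0.31756416  0.044     ]
handle end vis [ 0.45759192 -0.30454683  0.051     ] [ 0.44405731 -0.30405154  0.051     ]
scene pitcher (array([0.58051629, 0.3619288 , 0.04213419]), 384)
scene bowl (array([ 0.60304629, -0.31435814,  0.0367105 ]), 211)
rack [ 0.37181161 -0.21641194  0.1120219 ] [0.81012924 0.24968708 0.12598204] 985
case ((546.4631958007812, -376.1205749511719), (247.98487854003906, 234.54373168945312), 89.53121948242188)
loop pts [0.61524566 0.36713065 0.06048576] 521
side pitcher (array([0.57570427, 0.36157742, 0.0420928 ]), 204)
side bowl (array([ 0.59767232, -0.31618276,  0.03816617]), 118)
rack [ 0.36825766 -0.21253274  0.1120178 ] [0.79507799 0.24981934 0.12597795] 573
case ((540.8380737304688, -374.2835998535156), (248.34124755859375, 235.92208862304688), 88.4784927368164)
loop pts [0.52749077 0.3531355  0.06303101] 110
```

jog_arm --motion '[[[3.5, -2.6, 0, -8], [7, -5.2, 0, -16], [10.5, -7.8, 0, -24], [14, -10.4, 0, -32], [17.5, -13, 0, -40]]]'

```text
clock: 0.6
tool_pos: [0.3517, -0.4503, 0.2393]
eef_rot: [-180.0, -0.0, 60.4]
wrist_force: [0.8, -0.2, 0.1]
opening: 1.0
```

```bash
cat >> h.py <<'E'
def to(pos,yaw,o=None):
    o=o or ctrl.get_obs(); r=R.from_euler('xyz',o['eef_rot'],degrees=True)
    d=r.inv().apply(np.array(pos)-o['tool_pos'])*100
    t=-(yaw-o['eef_rot'][2]); t=(t+180)%360-180
    print('at',o['clock'],o['tool_pos'].round(4),o['eef_rot'].round(2),'F',o['wrist_force'].round(1),'open',round(o['opening'],3),'-> shift cm',d.round(2),'turn',round(t,1))
E
python3 -c "
from h import *
to([.475,-.27,.22],90)"
```

```text
at 0.6 [ 0.3517 -0.4503  0.2393] [-179.97   -0.     60.36] F [ 0.8 -0.2  0.1] open 1.0 -> shift cm [21.76  1.8   1.93] turn -29.6
```

jog_arm --motion '[[[4.4, 0.4, 0.4, -6], [8.8, 0.7, 0.8, -12], [13.2, 1.1, 1.2, -18], [17.6, 1.5, 1.6, -24], [21.8, 1.8, 1.9, -29.6]]]'

```text
clock: 1.1
tool_pos: [0.4763, -0.2703, 0.2201]
eef_rot: [-180.0, -0.0, 89.9]
wrist_force: [-0.3, -0.9, -0.3]
opening: 1.003
```

```bash
python3 -c "
from h import *
c=shot('wrist','w1');print(c['xyz'],c['attitude'],c['intrinsics'])
to([.475,-.27,.22],90)"
```

```text
[ 0.47648497 -0.19517178  0.36504982] [-15.6915597    0.03331995  -0.17692387] [[417.02951322   0.         322.46469264]
 [  0.         417.02951322 236.59769033]
 [  0.           0.           1.        ]]
at 1.15 [ 0.4807 -0.2621  0.2202] [179.82  -0.32  90.66] F [3.4 5.  0.3] open 0.996 -> shift cm [-0.78 -0.58  0.01] turn 0.7
```

View pics/w1.png

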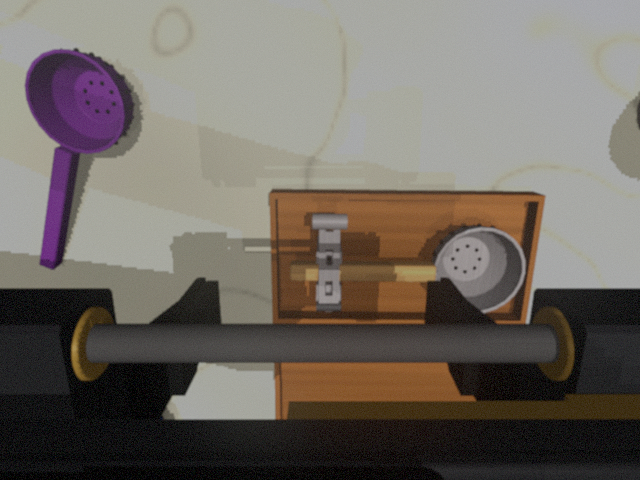

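The wrist picture shows the hasp pin from (312,221) to (347,221). The handle runs from (292,271) to (435,272), the bowl rim is centred near (480,269), and the case's +y edge runs from (271,190) to (543,193).

```bash
python3 - <<'E'
from h import *
c=load('w1');P=cloud(c)
print('pin',ray(c,312,221,.06),ray(c,347,221,.06),P[221,330])
e1,e2=ray(c,271,190,.022),ray(c,543,193,.022);print('edge',e1,e2,P[192,300],P[195,500])
h1,h2=ray(c,293,271,.052),ray(c,435,271.5,.052);print('handle',h1,h2,P[271,410])
print('bowl',ray(c,480.5,269,.044))
m=(P[...,2]>.037)&(P[...,2]<.05)&(np.hypot(P[...,0]-.6,P[...,1]+.315)<.055);p=P[m];print(m.sum(),p.min(0),p.max(0))
to([.475,-.27,.22],90)
E
```

```text
pin [ 0.46821209 -0.26866296  0.06      ] [ 0.4945279  -0.26874054  0.06      ] [ 0.48169916 -0.26804452  0.06273118]
edge [ 0.43347327 -0.25131786  0.022     ] [ 0.65910585 -0.25450018  0.022     ] [ 0.45719985 -0.25388605  0.01710812] [ 0.62407903 -0.25626076  0.02093183]
handle [ 0.45242292 -0.31157149  0.052     ] [ 0.56578596 -0.31232149  0.052     ] [ 0.54605018 -0.31224942  0.05090046]
bowl [ 0.60509712 -0.31324809  0.044     ]
1424 [ 0.54532377 -0.35196917  0.03700961] [ 0.64180535 -0.2777109   0.04999885]
at 1.15 [ 0.4807 -0.2621  0.2202] [179.82  -0.32  90.66] F [3.4 5.  0.3] open 0.996 -> shift cm [-0.78 -0.58  0.01] turn 0.7
```

jog_arm --motion '[[[0, 0, 0, 0], [0, 0, 0, 0], [0, 0, 0, 0]]]' --grip 0.55

```text
clock: 1.45
tool_pos: [0.4747, -0.2738, 0.2204]
eef_rot: [-180.0, 0.0, 89.5]
wrist_force: [-0.6, 0.3, -0.0]
opening: 0.809
```

```bash
python3 -c "
from h import *
to([.4815,-.2685,.064],89.5)"
```

```text
at 1.45 [ 0.4747 -0.2738  0.2204] [-1.7996e+02  4.0000e-02  8.9460e+01] F [-0.6  0.3 -0. ] open 0.809 -> shift cm [ 0.55  0.69 15.63] turn -0.0
```

jog_arm --motion '[[[0.5, 0.7, 4, 0], [0.5, 0.7, 8, 0], [0.5, 0.7, 11, 0], [0.5, 0.7, 12, 0], [0.5, 0.7, 12, 0]]]'

```text
clock: 1.95
tool_pos: [0.4815, -0.2679, 0.0995]
eef_rot: [-179.9, -0.1, 89.5]
wrist_force: [0.3, 0.5, -0.2]
opening: 0.549
```

```bash
python3 - <<'E'
from h import *
to([.4815,-.2685,.064],89.5)
c=shot('wrist','w2');cv2.imwrite('pics/w2c.png',c['pixels'][100:400,100:540,::-1])
E
```

```text
at 1.95 [ 0.4815 -0.2679  0.0995] [-1.7985e+02 -6.0000e-02  8.9530e+01] F [ 0.3  0.5 -0.2] open 0.549 -> shift cm [-0.06  0.01  3.55] turn 0.0
```

View pics/w2c.png

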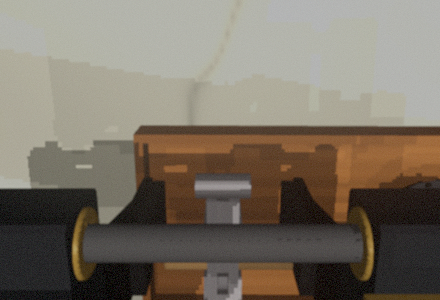

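The pin at crop (222,185) is centred between the fingers (165 and 280). I'll descend and pinch it.

jog_arm --motion '[[[-0.05, 0, 2, 0], [-0.05, 0, 3.2, 0], [-0.05, 0, 3.5, 0], [-0.05, 0, 3.5, 0], [-0.05, 0, 3.5, 0]]]'

```text
clock: 2.5
tool_pos: [0.4833, -0.2679, 0.0664]
eef_rot: [179.9, 0.0, 89.6]
wrist_force: [0.2, -0.4, -0.1]
opening: 0.551
```

jog_arm --motion '[[[0, 0, 0, 0], [0, 0, 0, 0], [0, 0, 0, 0], [0, 0, 0, 0], [0, 0, 0, 0]]]' --grip 0.1 --grip_force 15

```text
clock: 3.0
tool_pos: [0.4817, -0.2677, 0.0653]
eef_rot: [-179.9, -0.0, 89.6]
wrist_force: [-2.4, -0.5, -0.4]
opening: 0.296
```

```bash
python3 - <<'E'
from h import *
to([.4815,-.2685,.064],89.5)
th=np.radians
a0=np.arctan2(2,71)
for t in np.radians(np.arange(0,160,10)):
    y=71*np.cos(t+.028);z=71*np.sin(t+.028);print(round(np.degrees(t)),round(7.1-y/10,2),round(-(z-2)/10,2))
E
```

```text
at 3.0 [ 0.4817 -0.2677  0.0653] [-1.7988e+02 -1.0000e-02  8.9630e+01] F [-2.4 -0.5 -0.4] open 0.296 -> shift cm [-0.08 -0.01  0.13] turn 0.1
0 0.0 0.0
10 0.15 -1.23
20 0.5 -2.41
30 1.05 -3.52
40 1.79 -4.51
50 2.69 -5.36
60 3.72 -6.05
70 4.86 -6.54
80 6.06 -6.82
90 7.3 -6.9
100 8.53 -6.75
110 9.71 -6.4
120 10.82 -5.85
130 11.81 -5.11
140 12.66 -4.21
150 13.35 -3.18
```

jog_arm --motion '[[[-0.15, 0, -1.2, 0], [-0.5, 0, -2.4, 0], [-1.05, 0, -3.5, 0], [-1.8, 0, -4.5, 0], [-2.7, 0, -5.35, 0]]]'

```text
clock: 3.5
tool_pos: [0.4814, -0.2949, 0.1199]
eef_rot: [-179.9, -0.0, 89.6]
wrist_force: [-4.8, 0.1, -3.4]
opening: 0.3
```

jog_arm --motion '[[[-1.0, 0, -0.7, 0], [-2.15, 0, -1.2, 0], [-3.35, 0, -1.45, 0], [-4.6, 0, -1.55, 0], [-5.85, 0, -1.4, 0]]]'

```text
clock: 4.0
tool_pos: [0.4808, -0.3542, 0.134]
eef_rot: [-179.9, -0.0, 89.6]
wrist_force: [-6.5, 1.5, 0.1]
opening: 0.296
```

jog_arm --motion '[[[-1.2, 0, 0.35, 0], [-2.3, 0, 0.9, 0], [-3.3, 0, 1.65, 0], [-4.1, 0, 2.55, 0], [-4.8, 0, 3.55, 0]]]'

```text
clock: 4.5
tool_pos: [0.4802, -0.4038, 0.0983]
eef_rot: [-179.9, 0.1, 89.5]
wrist_force: [-6.5, 0.2, 1.6]
opening: 0.292
```

```bash
python3 - <<'E'
from h import *
to([.4815,-.2685,.064],89.5)
E
```

```text
at 4.5 [ 0.4802 -0.4038  0.0983] [-1.7989e+02  1.0000e-01  8.9520e+01] F [-6.5  0.2  1.6] open 0.292 -> shift cm [13.53  0.02  3.4 ] turn 0.0
```

jog_arm --motion '[[[-0.25, 0, 0.4, 0], [-0.35, 0, 0.7, 0], [-0.35, 0, 0.7, 0]]]'

```text
clock: 4.8
tool_pos: [0.4802, -0.4073, 0.091]
eef_rot: [-179.9, 0.1, 89.5]
wrist_force: [-6.2, -2.3, 1.4]
opening: 0.295
```

jog_arm --motion '[[[0, 0, 0, 0], [0, 0, 0, 0], [0, 0, 0, 0], [0, 0, 0, 0]]]' --grip 0.6

```text
clock: 5.2
tool_pos: [0.4833, -0.4045, 0.0913]
eef_rot: [179.8, 0.0, 89.7]
wrist_force: [-1.0, 0.2, 0.3]
opening: 0.553
```

jog_arm --motion '[[[0, 0, -2, 0], [0, 0, -5, 0], [0, 0, -9, 0], [0, 0, -12, 0], [0, 0, -12, 0]]]'

```text
clock: 5.7
tool_pos: [0.4852, -0.4057, 0.2162]
eef_rot: [179.5, 0.4, 89.7]
wrist_force: [0.4, 0.3, 0.7]
opening: 0.605
```

```bash
python3 - <<'E'
from h import *
to([.5305,-.3130,.18],0)
E
```

```text
at 5.7 [ 0.4852 -0.4057  0.2162] [179.48   0.35  89.68] F [0.4 0.3 0.7] open 0.605 -> shift cm [9.32 4.45 3.6 ] turn 89.7
```

jog_arm --motion '[[[2, 1, 0, 8], [4, 2, 0, 16], [6, 3, 1, 24], [8, 4, 2, 32], [9.3, 4.4, 2, 40]]]'

```text
clock: 6.2
tool_pos: [0.5269, -0.3089, 0.1884]
eef_rot: [-179.8, -0.1, 49.5]
wrist_force: [-0.3, 0.0, 0.5]
opening: 0.598
```

jog_arm --motion '[[[0, 0, 0, 8], [0, 0, 0, 16], [0, 0, 0, 24], [0, 0, 0, 32], [0, 0, 0, 40]]]'

```text
clock: 6.7
tool_pos: [0.5266, -0.3113, 0.1898]
eef_rot: [-180.0, 0.0, 9.4]
wrist_force: [-0.7, 0.2, 0.1]
opening: 0.605
```

jog_arm --motion '[[[0, 0, 0, 7], [0, 0, 0, 10], [0, 0, 0, 10], [0, 0, 0, 10]]]'

```text
clock: 7.1
tool_pos: [0.5265, -0.3115, 0.1901]
eef_rot: [-180.0, 0.0, -0.3]
wrist_force: [0.1, 0.5, 0.5]
opening: 0.599
```

```bash
python3 - <<'E'
from h import *
c=shot('wrist','w3')
to([.5305,-.3130,.045],-.5)
E
```

```text
at 7.15 [ 0.5265 -0.3116  0.1902] [-1.7998e+02  1.0000e-02 -2.7000e-01] F [ 0.2  1.  -0.4] open 0.597 -> shift cm [ 0.41  0.14 14.52] turn 0.2
```

View pics/w3.png

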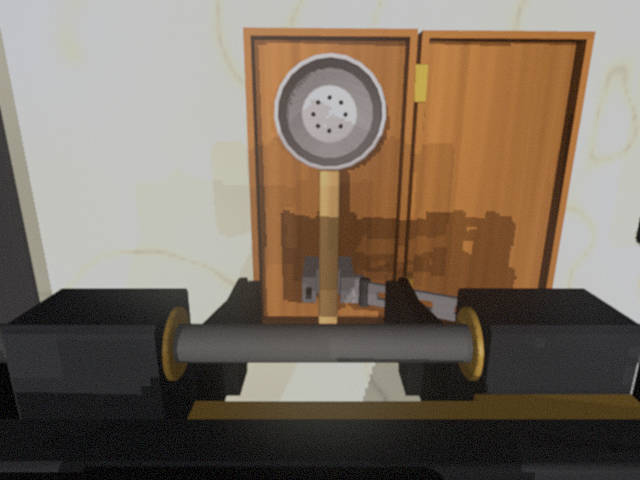

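The wrist picture shows the hasp lying fully over to the -y side, around (440,298). The bowl rim is centred at (331,112), and the handle runs down x≈330.

```bash
python3 - <<'E'
from h import *
c=load('w3')
print(ray(c,331,112,.044),ray(c,330,178,.051),ray(c,328.5,318,.051))
E
```

```text
[ 0.60522104 -0.31641317  0.044     ] [ 0.56208324 -0.3155995   0.051     ] [ 0.45731308 -0.31440033  0.051     ]
```

jog_arm --motion '[[[0.6, 0.15, 4, 0], [0.6, 0.15, 8, 0], [0.6, 0.15, 10, 0], [0.6, 0.15, 10, 0]]]'

```text
clock: 7.55
tool_pos: [0.5301, -0.3123, 0.087]
eef_rot: [-179.8, 0.4, -0.3]
wrist_force: [0.1, -0.4, -0.4]
opening: 0.599
```

```bash
python3 - <<'E'
from h import *
to([.5325,-.3130,.045],-.5)
E
```

```text
at 7.55 [ 0.5301 -0.3123  0.087 ] [-179.8     0.36   -0.31] F [ 0.1 -0.4 -0.4] open 0.599 -> shift cm [0.27 0.09 4.2 ] turn 0.2
```

jog_arm --motion '[[[0.1, 0.15, 2, 0.4], [0.1, 0.15, 3.5, 0.4], [0.1, 0.15, 4.2, 0.4], [0.1, 0.15, 4.2, 0.4], [0.1, 0.15, 4.2, 0.4]]]'

```text
clock: 8.05
tool_pos: [0.5339, -0.3152, 0.0493]
eef_rot: [180.0, -0.1, -0.8]
wrist_force: [0.1, -0.3, 0.7]
opening: 0.598
```

jog_arm --motion '[[[0, 0, 0, 0], [0, 0, 0, 0], [0, 0, 0, 0], [0, 0, 0, 0], [0, 0, 0, 0]]]' --grip 0 --grip_force 25

```text
clock: 8.55
tool_pos: [0.5335, -0.315, 0.0487]
eef_rot: [180.0, -0.0, -0.8]
wrist_force: [-0.2, -0.9, -0.1]
opening: 0.232
```

jog_arm --motion '[[[0, 0, 0, 0], [0, 0, -0.5, 0], [0, 0, -1.5, 0], [0, 0, -3, 0], [0, 0, -3, 0]]]'

```text
clock: 9.05
tool_pos: [0.5352, -0.3159, 0.0816]
eef_rot: [179.9, -0.3, -0.8]
wrist_force: [1.5, -0.5, -1.3]
opening: 0.159
```

```bash
python3 - <<'E'
from h import *
c=shot('wrist','w4')
to([.5325,-.3130,.3],-.5)
cv2.imwrite('pics/w4c.png',c['pixels'][:340,150:550,::-1])
E
```

```text
at 9.1 [ 0.5345 -0.3156  0.0805] [179.9   -0.19  -0.76] F [ 0.3  0.7 -1.3] open 0.158 -> shift cm [ -0.13  -0.22 -21.95] turn -0.3
```

View pics/w4c.png

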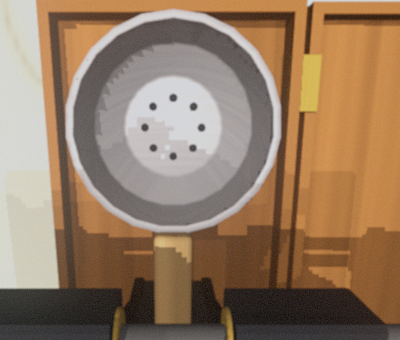

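The strainer is gripped on its handle and raised, with the opening matching 14 mm. I'll check that the bowl is level and find its centre in the tool frame from depth.

```bash
cat > lev.py <<'E'
from h import *
from scipy.optimize import least_squares
def lev(f,side=None):
    c=load(f);P=cloud(c);p=P.reshape(-1,3);o=ctrl.get_obs();r=R.from_euler('xyz',o['eef_rot'],degrees=True)
    q=r.inv().apply(p-o['tool_pos'])  # tool frame
    # bowl near tool x +.075
    m=(np.hypot(q[:,0]-.073,q[:,1])<.05)&(q[:,2]>-.03)&(q[:,2]<.04)
    q=q[m]; ang=np.arctan2(q[:,1],q[:,0]-.073); rad=np.hypot(q[:,0]-.073,q[:,1])
    top=[]
    for k in range(36):
        s=(np.degrees(ang)%360//10==k)&(rad>.032)&(rad<.042)
        if s.sum()>3: i=np.argsort(q[s][:,2])[:max(3,s.sum()//10)]; top.append(np.median(q[s][i],0))
    top=np.array(top);A=np.c_[top[:,:2],np.ones(len(top))];s,*_=np.linalg.lstsq(A,top[:,2],rcond=None)
    print('n',len(top),'slopes deg (x,y)',np.degrees(s[:2]).round(2),'z at centre',(s@[.073,0,1]).round(4),'resid',np.std(A@s-top[:,2]).round(4))
    fit=least_squares(lambda v:np.hypot(top[:,0]-v[0],top[:,1]-v[1])-v[2],[.073,0,.037],loss='soft_l1',f_scale=.002).x
    print('circle in tool',fit.round(4))
E
python3 -c "
from lev import *
lev('w4')
c=load('w4');p=ray(c,150+173,120,.0805+.001);print(p)
P=cloud(c);print('handle',[P[v,322].round(4) for v in (250,270,285,300)])"
```

```text
n 36 slopes deg (x,y) [ 1.07 -0.01] z at centre 0.0028 resid 0.0015
circle in tool [ 0.0716 -0.0005  0.036 ]
[ 0.60921169 -0.31612312  0.0815    ]
handle [array([ 0.5644, -0.3151,  0.0841]), array([ 0.5569, -0.315 ,  0.0845]), array([ 0.5508, -0.3149,  0.0839]), array([ 0.5445, -0.3148,  0.0831])]
```

jog_arm --motion '[[[0, 0, -4, 0], [0, 0, -9, 0], [0, 0, -14, 0], [0, 0, -18, 0], [0, 0, -20, 0]]]' --grip_force 40

```text
clock: 9.6
tool_pos: [0.5346, -0.3156, 0.2833]
eef_rot: [179.8, -0.4, -0.8]
wrist_force: [0.0, -0.5, -0.9]
opening: 0.157
```

```bash
python3 -c "
from lev import *
shot('wrist','w5');lev('w5')
to([.5035,.3535,.29],6)"
```

```text
n 36 slopes deg (x,y) [1.06 0.01] z at centre 0.0063 resid 0.0013
circle in tool [ 0.0699 -0.0013  0.0361]
at 9.65 [ 0.5355 -0.3161  0.2854] [179.73  -0.53  -0.77] F [ 1.  -0.2  0.4] open 0.158 -> shift cm [ -4.09 -66.9   -0.82] turn -6.8
```

jog_arm --motion '[[[-0.3, -2, 0, 0], [-0.6, -5, 0, 0], [-1, -9, 0, 0], [-1.4, -13, 0, -1], [-1.8, -17, 0, -2]]]'

```text
clock: 10.15
tool_pos: [0.5159, -0.142, 0.2765]
eef_rot: [-179.9, 0.2, 1.3]
wrist_force: [1.2, -0.4, -1.2]
opening: 0.153
```

jog_arm --motion '[[[-0.4, -4, 0, -1], [-0.7, -8, 0, -2], [-1, -12, 0, -3], [-1.2, -16, 0, -4], [-1.4, -20, 0, -5]]]'

```text
clock: 10.65
tool_pos: [0.4972, 0.057, 0.2768]
eef_rot: [180.0, 0.2, 6.3]
wrist_force: [1.0, 0.6, -1.7]
opening: 0.155
```

```bash
python3 -c "
from lev import *
to([.5035,.3535,.29],6)"
```

```text
at 10.65 [0.4972 0.057  0.2768] [180.     0.19   6.34] F [ 1.   0.6 -1.7] open 0.155 -> shift cm [  3.9  -29.39  -1.34] turn 0.3
```

jog_arm --motion '[[[0.5, -4, -0.2, 0], [1, -8, -0.4, 0], [1.5, -12, -0.8, 0], [2, -15, -1, 0], [2, -16, -1, 0]]]'

```text
clock: 11.15
tool_pos: [0.4995, 0.2206, 0.2871]
eef_rot: [-179.9, 0.2, 6.6]
wrist_force: [0.7, 0.1, -1.5]
opening: 0.158
```

jog_arm --motion '[[[0, 0, 0, 0], [0, 0, 0, 0], [0, 0, 0, 0], [0, 0, 0, 0]]]'

```text
clock: 11.55
tool_pos: [0.502, 0.2144, 0.2884]
eef_rot: [180.0, 0.0, 6.1]
wrist_force: [0.5, 0.3, -0.6]
opening: 0.153
```

```bash
python3 -c "
from lev import *
c=shot('wrist','w6');lev('w6')
to([.5035,.3535,.29],6)"
```

```text
n 36 slopes deg (x,y) [1.06 0.05] z at centre 0.0042 resid 0.0014
circle in tool [ 0.071  -0.0004  0.036 ]
at 11.6 [0.502  0.2147 0.2885] [179.96   0.     6.11] F [ 0.8  0.1 -0.7] open 0.159 -> shift cm [  1.62 -13.78  -0.16] turn 0.1
```

View pics/w6.png

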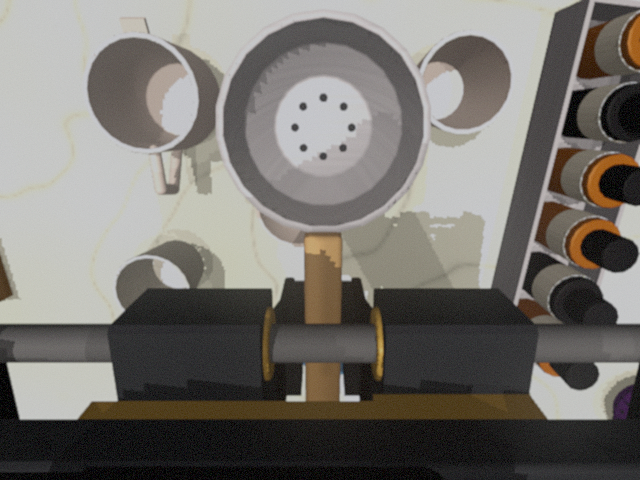

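The wrist picture shows the pitcher's rim centred at about (144,93), its spout at (134,24) and its loop running from (155,152) to (168,193). I'll fit these from depth.

```bash
python3 - <<'E'
from h import *
from scipy.optimize import least_squares
for f,(cx,cy) in (('w6',(.578,.362)),('scene0',(.578,.362)),('side0',(.578,.362))):
    c=load(f);P=cloud(c);p=P.reshape(-1,3)
    m=(np.hypot(p[:,0]-cx,p[:,1]-cy)<.06)&(p[:,2]>.095)&(p[:,2]<.108);q=p[m]
    r=least_squares(lambda v:np.hypot(q[:,0]-v[0],q[:,1]-v[1])-v[2],[cx,cy,.042],loss='soft_l1',f_scale=.001).x
    print(f,'circle',r.round(4),m.sum(),'z',np.median(q[:,2]).round(4))
    d=p-[r[0],r[1],0];rr=np.hypot(d[:,0],d[:,1])
    m=(rr>.056)&(rr<.092)&(p[:,2]>.035)&(p[:,2]<.09)&(abs(np.degrees(np.arctan2(-d[:,1],-d[:,0])))<35);a=np.degrees(np.arctan2(-d[m,1],-d[m,0]))
    print('loop yaw',np.median(a).round(1),a.std().round(1),m.sum(), 'rmax',rr[m].max().round(3) if m.any() else 0)
c=load('w6');print('ray centre',ray(c,144,93,.1),'spout',ray(c,133,18,.095),'loop top/out',ray(c,157,192,.08),ray(c,173,190,.05))
for u,v in((156,165),(158,185),(178,160),(177,180),(165,190)): print(u,v,cloud(c)[v,u].round(4))
E
```

```text
w6 circle [0.58   0.3617 0.042 ] 2752 z 0.0993
loop yaw 7.5 2.3 744 rmax 0.085
scene0 circle [0.5805 0.3619 0.0421] 362 z 0.0991
loop yaw 6.5 2.5 37 rmax 0.08
side0 circle [0.5756 0.3615 0.0421] 170 z 0.097
loop yaw 5.1 2.0 108 rmax 0.085
ray centre [0.58053989 0.35947775 0.1       ] spout [0.63224549 0.36898586 0.095     ] loop top/out [0.50135317 0.35747905 0.08      ] [0.49844487 0.35414767 0.05      ]
156 165 [0.5254 0.3552 0.0881]
158 185 [0.5087 0.3542 0.0863]
178 160 [0.5253 0.3528 0.0411]
177 180 [0.5079 0.351  0.0485]
165 190 [0.5042 0.35   0.0818]
```

```bash
python3 -c "
from h import *
to([.5085,.3528,.151],7)"
```

```text
at 11.6 [0.502  0.2147 0.2885] [179.96   0.     6.11] F [ 0.8  0.1 -0.7] open 0.159 -> shift cm [  2.11 -13.67  13.74] turn -0.9
```

jog_arm --motion '[[[0.4, -3, 0, -0.3], [1, -6.5, 0, -0.6], [1.5, -10, 0, -0.9], [2, -12.7, 0, -0.9], [2.1, -13.7, 0, -0.9]]]'

```text
clock: 12.1
tool_pos: [0.5072, 0.3572, 0.2884]
eef_rot: [-179.9, 0.0, 7.3]
wrist_force: [0.1, -0.2, -1.4]
opening: 0.156
```

jog_arm --motion '[[[0, 0, 2, 0], [0, 0, 5, 0], [0, 0, 8, 0], [0, 0, 10, 0], [0, 0, 10, 0]]]'

```text
clock: 12.6
tool_pos: [0.5068, 0.3514, 0.1853]
eef_rot: [179.7, 0.3, 7.0]
wrist_force: [-0.4, -0.3, -0.9]
opening: 0.154
```

jog_arm --motion '[[[0, 0, 0, 0], [0, 0, 0, 0], [0, 0, 0, 0], [0, 0, 0, 0]]]'

```text
clock: 13.0
tool_pos: [0.5082, 0.3549, 0.1897]
eef_rot: [-180.0, -0.1, 7.1]
wrist_force: [-0.8, -0.9, -0.7]
opening: 0.157
```

```bash
python3 -c "
from lev import *
to([.5085,.3528,.151],7)
shot('wrist','w7');lev('w7')"
```

```text
at 13.0 [0.5082 0.3549 0.1897] [-1.7996e+02 -1.0000e-01  7.1300e+00] F [-0.8 -0.9 -0.7] open 0.157 -> shift cm [-0.    0.21  3.87] turn 0.1
n 36 slopes deg (x,y) [1.13 0.02] z at centre 0.0037 resid 0.0014
circle in tool [ 0.0711 -0.0009  0.0361]
```

jog_arm --motion '[[[0, 0.1, 0.8, 0], [0, 0.2, 1.7, 0], [0, 0.25, 2.4, 0], [0, 0.25, 2.8, 0], [0, 0.25, 3, 0]]]'

```text
clock: 13.55
tool_pos: [0.5078, 0.3518, 0.1576]
eef_rot: [180.0, 0.1, 7.1]
wrist_force: [0.3, -0.0, 0.0]
opening: 0.157
```

jog_arm --motion '[[[0, 0, 0, 0], [0, 0, 0, 0], [0, 0, 0, 0], [0, 0, 0, 0], [0, 0, 0, 0]]]'

```text
clock: 14.05
tool_pos: [0.5082, 0.3521, 0.1587]
eef_rot: [-180.0, -0.0, 7.1]
wrist_force: [0.9, 0.1, -0.5]
opening: 0.158
```

```bash
python3 - <<'E'
from lev import *
to([.5085,.3525,.151],7)
a=shot('scene','s8');b=shot('side','d8')
f=lambda c,x,y,w,h:cv2.resize(c['pixels'][y:y+h,x:x+w,::-1],(400,300),interpolation=cv2.INTER_CUBIC)
cv2.imwrite('pics/comp8.png',np.hstack([f(a,400,290,133,100),f(b,140,240,133,100)]))
E
```

```text
at 14.05 [0.5082 0.3521 0.1587] [-1.80e+02 -2.00e-02  7.14e+00] F [ 0.9  0.1 -0.5] open 0.158 -> shift cm [ 0.03 -0.03  0.77] turn 0.1
```

View pics/comp8.png

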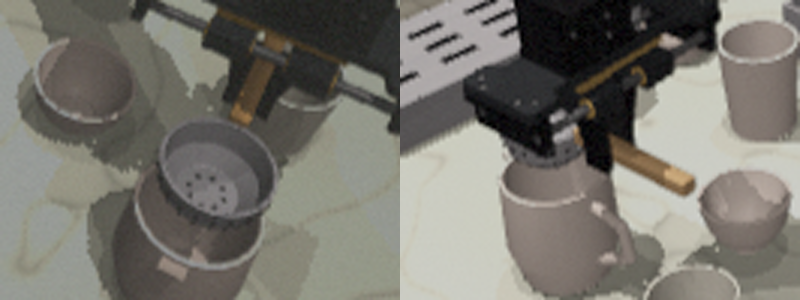

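The strainer sits above the pitcher mouth: bowl at (217,170) in the scene crop, with the handle parallel to the loop. I'll descend the last 7 mm, then check height and centring in the scene camera.

jog_arm --motion '[[[0, 0, 0.3, 0], [0, 0, 0.6, 0], [0, 0, 0.75, 0], [0, 0, 0.75, 0], [0, 0, 0.75, 0]]]'

```text
clock: 14.65
tool_pos: [0.5081, 0.3521, 0.1509]
eef_rot: [180.0, 0.0, 7.1]
wrist_force: [0.9, 0.2, -0.8]
opening: 0.158
```

jog_arm --motion '[[[0, 0, 0, 0], [0, 0, 0, 0], [0, 0, 0, 0], [0, 0, 0, 0]]]'

```text
clock: 15.05
tool_pos: [0.5081, 0.3521, 0.1511]
eef_rot: [180.0, -0.0, 7.1]
wrist_force: [-0.1, 0.4, -1.4]
opening: 0.158
```

```bash
python3 - <<'E'
from lev import *
to([.5085,.3525,.151],7)
a=shot('scene','s9');shot('side','d9');shot('wrist','w9');lev('w9')
for f in('s9','w9'):
    p=cloud(load(f)).reshape(-1,3)
    m=(np.hypot(p[:,0]-.58,p[:,1]-.3615)<.05)&(p[:,2]>.138)&(p[:,2]<.155);q=p[m]
    r=least_squares(lambda v:np.hypot(q[:,0]-v[0],q[:,1]-v[1])-v[2],[.58,.3615,.037],loss='soft_l1',f_scale=.001).x
    top=q[(np.hypot(q[:,0]-r[0],q[:,1]-r[1])>.034)];A=np.c_[top[:,0]-.58,top[:,1]-.36,np.ones(len(top))]
    print(f,'strainer rim',r.round(4),m.sum(),'z95',np.percentile(q[:,2],[50,95]).round(4))
p=cloud(a).reshape(-1,3)
m=(np.hypot(p[:,0]-.58,p[:,1]-.3615)<.06)&(p[:,2]>.094)&(p[:,2]<.106)&(np.hypot(p[:,0]-.58,p[:,1]-.3615)>.037);q=p[m]
print('pitcher rim now',least_squares(lambda v:np.hypot(q[:,0]-v[0],q[:,1]-v[1])-v[2],[.58,.3615,.042],loss='soft_l1',f_scale=.001).x.round(4),m.sum())
# handle slope from side cam: visible handle end
p=cloud(load('d9')).reshape(-1,3);u=np.array([np.cos(np.radians(7)),np.sin(np.radians(7))]);d=p[:,:2]-[.58,.3615];s=d@u;t=d@[-u[1],u[0]]
m=(s<-.09)&(s>-.155)&(abs(t)<.012)&(p[:,2]>.13)&(p[:,2]<.17)
print('handle n',m.sum());k=p[m]
for lo in(-.15,-.14,-.13,-.12,-.11): 
    w=m&(s>=lo)&(s<lo+.01)
    if w.sum()>3: print(lo,np.percentile(p[w,2],[50,90]).round(4),np.median(t[w]).round(4))
E
```

```text
at 15.05 [0.5081 0.3521 0.1511] [ 1.80e+02 -1.00e-02  7.14e+00] F [-0.1  0.4 -1.4] open 0.158 -> shift cm [ 0.04 -0.03  0.01] turn 0.1
n 36 slopes deg (x,y) [ 1.08 -0.03] z at centre 0.004 resid 0.0014
circle in tool [ 0.071  -0.0008  0.036 ]
s9 strainer rim [0.5791 0.361  0.0359] 381 z95 [0.1453 0.1526]
w9 strainer rim [0.5781 0.3616 0.0353] 11983 z95 [0.1453 0.1529]
pitcher rim now [0.5808 0.362  0.0418] 252
handle n 187
-0.15 [0.1501 0.1529] 0.0034
-0.14 [0.1502 0.152 ] 0.0041
-0.13 [0.1506 0.1526] 0.0034
-0.12 [0.1504 0.152 ] 0.0035
-0.11 [0.1487 0.1523] 0.0034
```

Everything is level and about 1.5 mm off centre. I'll nudge it that far and then do a last check.

jog_arm --motion '[[[0.15, -0.05, 0, 0], [0.15, -0.05, 0, 0], [0.15, -0.05, 0, 0], [0.15, -0.05, 0, 0], [0.15, -0.05, 0, 0]]]'

```text
clock: 15.7
tool_pos: [0.5095, 0.3528, 0.151]
eef_rot: [180.0, 0.0, 7.1]
wrist_force: [0.0, -0.6, -1.2]
opening: 0.152
```

```bash
python3 - <<'E'
from lev import *
to([.5096,.3525,.151],7)
a=shot('scene','s10')
E
```

```text
at 15.7 [0.5095 0.3528 0.151 ] [179.99   0.     7.15] F [ 0.  -0.6 -1.2] open 0.152 -> shift cm [0.01 0.03 0.  ] turn 0.1
```

View pics/s10.png

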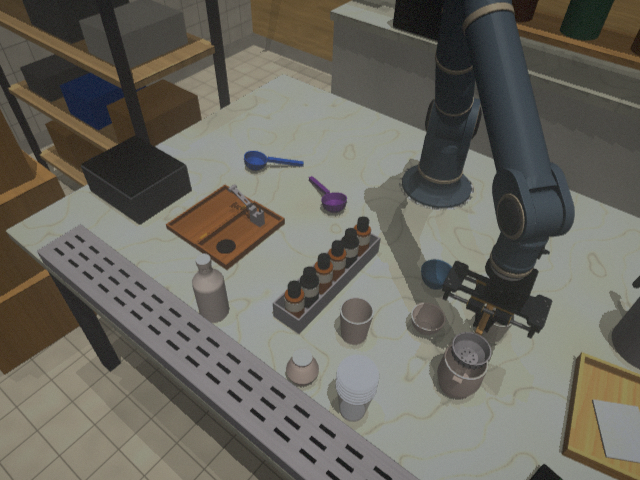

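The hasp is still swung over at (240,195), everything else is where it was, and the strainer is above the pitcher at (470,352). I'm handing the job in.

```bash
python3 -c "
from plant import ctrl
print(ctrl.finish_job())"
```

```text
the job is handed in; nothing more can be done
None
```

The job is done and handed in at about 16 s. I swung the hasp about 157° over to the case's -y side while the strainer was still in its case. I then took the strainer by its handle, carried it over the rack, and left it held still over the pitcher's mouth.

**Height and centring:** The bowl's underside is about 9.5–10 mm above the pitcher rim. Before the last nudge of about 1.5 mm, the scene camera put the bowl 1–2 mm off the mouth's centre. I did not re-measure after the nudge, but the arm moved as commanded.

**Direction:** The handle is at about 7° yaw. The loop handle measured 7.5°, 6.5° and 5.1° in the wrist, scene and side views.

**Level:** The side view showed the handle flat to within about 1 mm. The wrist depth fit gave about 1° of slope on the bowl rim, unchanged in every reading from the first lift on. I took that as measurement bias.

**Forces and surroundings:** The largest wrist force I read was about 8 N, during the hasp swing. In the last scene picture the hasp was still over, the pitcher's rim had not moved, and everything else looked undisturbed.

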